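# Reset the tripped breaker of a polishing bench

## Task

The polishing spindle has tripped its breaker on the bench power console. First rock the red power switch of the spindle's blue power unit to off so that nothing starts by itself; then find the breaker lever that stands tripped in the middle, push it firmly and steadily past its off position until the trip latch gives and it comes up solid against its stop (feel for it, with no more than about 18 N on the lever), and only then throw it fully on so that it stays there by itself. Leave the other two levers as they are and the tools and parts on the bench where they lie.

Things in the scene. Friction and masses are not known exactly. Their poses are not given: they have to be found in the camera images.
- power_unit: Blue power unit of the polishing spindle, fixed, 200 mm deep, 150 mm wide, 55 mm high in front (robot side), 96 mm at the back; origin under its centre. Its white panel slopes up 0.20 rad away from the robot and carries the red rocker on the left (+y) and, 66 mm to the right of it, a black speed knob 32 mm across and 20 mm high.
- rocker (a joint): Red power rocker of the power unit, angle in rad about its cross axis: about +0.17 = ON (end away from the robot pressed in, end nearest the robot standing up), about -0.17 = OFF (end nearest the robot pressed in). It snaps over at 0; takes about 5 N, 16 mm from its middle.
- rocker_centre (a point): Middle of the rocker's top surface: 44 mm long (x, away from the robot to the ON end, white bar), 26 mm wide (y), z out of its top; the frame tilts with the rocker. It turns about the y axis through a point 6 mm below this point. White ring on the near (OFF) end. The top stands 12 mm clear of the panel.
- toggle_trip (a joint): Lever of the TRIPPED breaker, rad, positive to ON (away from the robot, up the slope), negative to OFF. Near 0 = tripped. Detents at -0.17 and +0.17 (about 5 N), OFF from -0.32. Beyond OFF, somewhere from -0.30 to -0.62, it meets the trip latch; some 0.13 rad farther it is reset and on a solid stop. Not reset, it springs back from ON to the middle; reset, it stays ON. ON stop: +0.42.
- trip_top (a point): Middle of the tip of the tripped lever (z along the lever). The trip latch gives way at some 0.3 N m about the pivot: 8 N on the tip, 15 N near the foot. So push on the upper half; the force then falls and rises steeply at the stop. Where this happens differs from breaker to breaker: it can be felt, or seen on the flag, but not told from the angle. Over 18 N breaks the lever.
- trip_centre (a point): Middle of the top of the tripped breaker's dark raised escutcheon (62 x 66 mm), where the lever comes out; x up the slope to ON (white bar), y along the row, z square out of the face, which slopes 0.26 rad. The lever's pivot is 14 mm below, axis y. Lever: white, 8 mm thick (x), 22 mm wide (y), tip 42 mm from the pivot, so 28 mm proud at angle 0.
- brk_trip: The tripped breaker: dark case 130 mm along the slope, 76 mm wide, 28 mm proud of the console's face, escutcheon 8 mm more; origin in the middle of its back, its frame upright (not sloped). A window 12 x 6 mm in the escutcheon, 21 mm to the left (+y) of the lever, shows orange while tripped and green once reset.
- toggle_run (a joint): Lever of a neighbouring breaker of the same make, which is ON (about +0.40) and must stay so. The three breakers sit side by side at 86 mm pitch in any order.
- run_centre (a point): Middle of the escutcheon's top of that breaker that is ON, axes as for the tripped one.
- toggle_spare (a joint): Lever of the neighbouring breaker that is switched OFF on purpose (about -0.42, leaning towards the robot; green flag) and must stay so.
- spare_centre (a point): Middle of the escutcheon's top of the breaker that is OFF on purpose, axes as for the tripped one.
- console: Grey sloping-front power console, 240 mm deep, 300 mm wide, 58 mm high in front (robot side) and 122 mm at the back, fixed to the bench; origin at the centre of its underside, z up, its x away from the robot.
- vblock: Black V-block, 120 x 55 x 48 mm, origin under its centre. Bystander.
- sleeve: Bright steel mould sleeve, 125 mm long, 28 mm across, lying in the V-block. Bystander.
- syringe: White syringe of red polishing paste, 140 mm long, lying on the bench to the left in front of the console. Bystander.
- handpiece: Pencil grinder handpiece, 170 mm long, 20 mm across, lying behind the console. Bystander.
- solvent: White solvent bottle with red cap, 60 mm across, 120 mm high. Bystander.
- paste_tin: Small aluminium tin, 44 mm across, 40 mm high, between the console and the power unit. Bystander.
- file: Hand file with green handle, 215 mm long. Bystander.
- pin_tray: Blue tray of ejector pins, 80 x 120 x 22 mm. Bystander.

How it is judged:
By the outcome, as a careful person would: the job done as asked, in the order asked, and still so for the second after the job is handed in, with the robot touching nothing.
It also fails if it takes over 64 s, if anything falls off the work surface, if the arm or the gripper's body presses on something with over 40 N, if the wrist force passes 120 N, or if a joint passes its speed limit or range.

## Robot

A 7-joint arm with a two-finger parallel gripper is mounted at the origin on the work surface. World frame = base frame: x ahead of the robot, y to its left, z up, the work surface at z = 0. Lengths are in m, angles in rad, forces in N, time in s.
With the tool pointing down it reaches from about 0.425 to 0.95 m from the base axis. Payload 4.7 kg.
Tool frame: the origin (TCP) lies on the centre line of the jaws, within the pads' length; the fingertips stand 11 mm ahead of it and the grasp point (between the pads) lies 8 mm behind it; z points along the fingers, y is the line along which they close (so a half turn about z gives the same grasp; the last joint's range is limited). The gripper opens to 85 mm and grips with 20 to 120 N. Pads are 22 mm wide; open, the fingers measure 114 mm over their backs; the gripper's body (76 mm by 85 mm) begins 54 mm behind the grasp point. The pads swing forward as they close: fully open they stand 13 mm farther back than shut.
Start: joints at [1.196, 0.469, -0.049, 1.532, 0.024, 1.141, -0.082], TCP at [0.229, -0.635, 0.242] pointing down, gripper open.
Joint ranges: [-2.59, 2.59], [-0.33, 1.99], [-1.39, 1.29], [0.1, 2.45], [-1.04, 4.18], [0.21, 1.99], [-2.66, 2.66]. Speed limits (rad/s): [2.57, 2.57, 3.14, 3.14, 3.14, 3.14, 3.14].

## Interface

Orientations are given as a rotation vector (axis times angle).
In Python, from plant import r, sensors, imaging gives the robot as it stands. Calls block until the motion is done:
- r.move_ptp(position, orientation): joint-space move of the TCP to a pose.
- r.move_linear(position, orientation=None, rate=0.15): straight line of the TCP; orientation=None keeps the orientation; rate is the mean speed in m/s.
- r.goto_joints(angles): joint-space move.
- r.gripper_open() and r.grasp(grip_force=None): open the fingers fully, or close them until they stop; grip_force is the grip in N (None keeps the last).
- r.pause(seconds).
- r.ik(position, orientation): joint angles nearest the present ones, or None.
- sensors.get_state(): the state.
- imaging.read_camera(name): name is "scene" or "top" or "wrist"; returns a dict with "image" (384x512x3 uint8, red, green, blue), "camera_matrix" (3x3 intrinsics, pixels), "extrinsics" (4x4, takes a point from world to camera coordinates). Camera axes: x right, y down, z forward; pixel columns grow to the right and rows downward; lengths in m; the calibration is good to about 2 mm. A picture is of the moment at which its call begins. There is no depth.
A pose or a line that the arm cannot do raises r.MotionError and nothing moves.
- r.hand_in(): hands the job in; it is judged then, once.
The state is a dict: "clock": time; "joint_positions": joint angles; "joint_vel": joint speeds; "effort": joint torques, N m; "tool_pos": TCP position; "ee_rot": TCP orientation; "ft_force": force on the tool from outside, world axes, zero at the start; "ft_torque": the same for the moment, N m; "gripper_width": opening from 0.0 (shut) to 1.0 (fully open); "grasp_force": force on a finger pad.
Only numpy, scipy, OpenCV 4.12 (cv2) and the standard library are available. Lean on these libraries where they do the work, as an engineer would, in place of code of your own. Each camera call takes 0.05 s, during which the arm holds its last target. There are 200 camera calls.

## Working session

There is one attempt and no reset: what is moved stays moved. The work goes in short steps, each a Python script; the robot and the scene stay as the last script left them, time stands still between calls to the robot, and variables do not carry over. Pictures are saved under pics/ and viewed, at most 10 in all, crops included, and the job is handed in when it is done.

```bash
mkdir -p pics; ls
python3 - <<'E'
from plant import r,sensors,imaging
import cv2,numpy as np
for n in ["scene","top"]:
    c=imaging.read_camera(n); print(n,c["camera_matrix"].round(1).tolist(),c["extrinsics"].round(4).tolist())
    cv2.imwrite(f"pics/{n}0.png",cv2.resize(c["image"][:,:,::-1],None,fx=1.5625,fy=1.5625,interpolation=cv2.INTER_CUBIC))
    np.savez(f"{n}0.npz",**c)
s=sensors.get_state();print(s)
E
```

```text
pics
scene [[424.1, 0.0, 255.2], [0.0, 424.1, 191.7], [0.0, 0.0, 1.0]] [[-0.4962, 0.868, -0.0168, 0.2068], [0.5624, 0.3066, -0.7679, -0.2094], [-0.6614, -0.3905, -0.6403, 1.7329], [0.0, 0.0, 0.0, 1.0]]
top [[354.4, 0.0, 251.6], [0.0, 354.4, 190.9], [0.0, 0.0, 1.0]] [[-0.0077, -0.9998, 0.02, 0.05], [-0.9809, 0.0036, -0.1943, 0.5518], [0.1942, -0.0212, -0.9807, 1.0656], [0.0, 0.0, 0.0, 1.0]]
{'clock': 0.1, 'joint_positions': array([ 1.1961228 ,  0.46937375, -0.04861802,  1.53360305,  0.0240964 ,
        1.14096251, -0.08231814]), 'joint_vel': array([ 6.93194988e-04, -9.53405429e-04,  9.30164272e-05, -1.84458134e-03,
        1.49421835e-03,  1.15145064e-03,  6.73035050e-04]), 'effort': array([ 1.14624305e-03, -5.11516356e+01, -4.70270973e-02, -2.38390696e+01,
        1.06926603e-02,  4.38872696e-03, -6.75218175e-06]), 'tool_pos': array([ 0.22862908, -0.63455991,  0.24134556]), 'ee_rot': array([-3.09304975e+00, -5.40188415e-01,  5.48127313e-04]), 'ft_force': array([ 0.75945593,  0.45717523, -0.70163807]), 'ft_torque': array([-0.02623033, -0.01037909, -0.01999288]), 'grasp_force': 0.0, 'gripper_width': 0.9993340849537653}
```

View pics/top0.png

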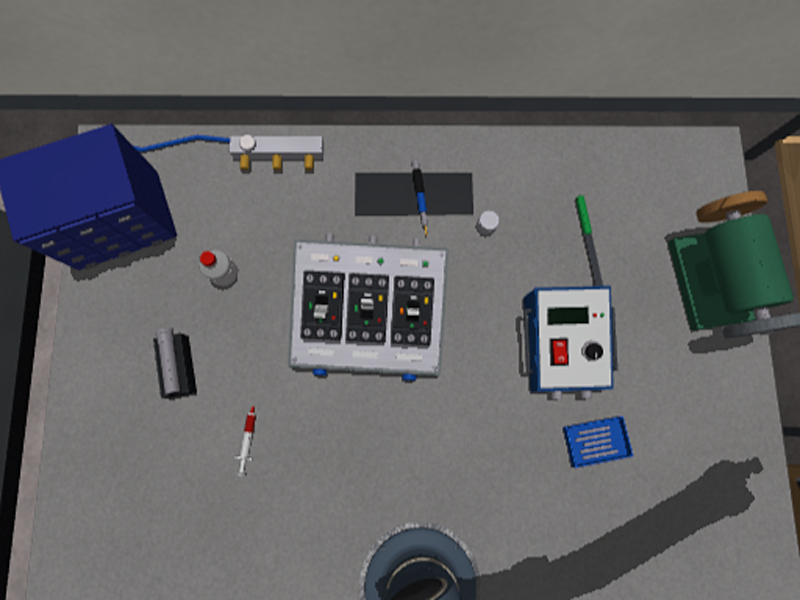

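View pics/scene0.png

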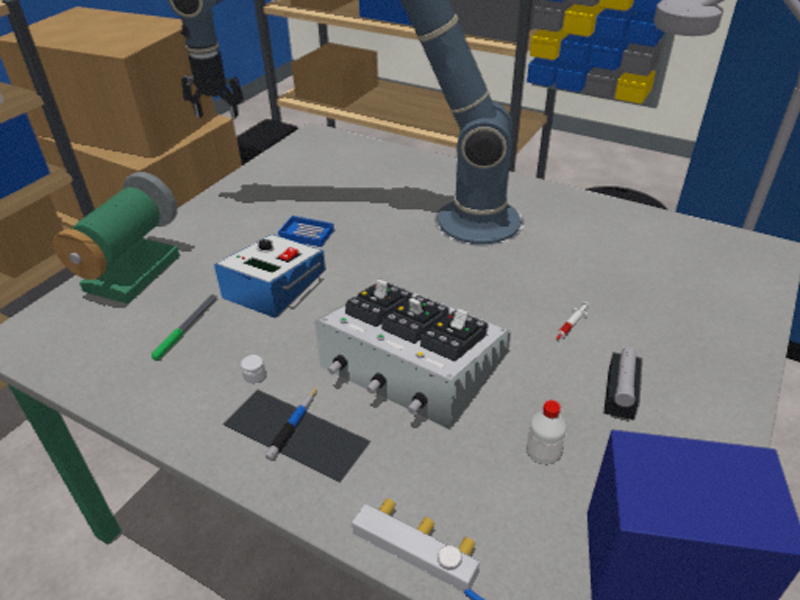

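Top view: the right-hand breaker (412,312) shows an orange flag, so it is the tripped one; the middle lever is ON and the left one OFF. The rocker is at (559,351) and the power unit at about (570,340). I'll get rough positions, then take close-ups with the wrist camera.

```bash
cat > h.py <<'E'
import numpy as np,cv2
from scipy.spatial.transform import Rotation as R
from plant import r,sensors,imaging
def ray(c,uv):
    E=c["extrinsics"];K=c["camera_matrix"]
    d=E[:3,:3].T@np.linalg.solve(K,[uv[0],uv[1],1]);return -E[:3,:3].T@E[:3,3],d
def atz(c,uv,z):
    o,d=ray(c,uv);return o+d*(z-o[2])/d[2]
def proj(c,P):
    q=(c["extrinsics"]@np.r_[P,1])[:3];q=c["camera_matrix"]@q;return q[:2]/q[2]
def rot(tilt,yaw,a=0):
    # tool z down, tilted back about y; x axis of tool along +/-x
    return (R.from_euler('z',yaw)*R.from_euler('y',tilt)*R.from_euler('x',np.pi)*R.from_euler('z',a)).as_rotvec()
def crop(c,x0,y0,x1,y1,f,name):
    cv2.imwrite(f"pics/{name}.png",cv2.resize(c["image"][y0:y1,x0:x1,::-1],None,fx=f,fy=f,interpolation=cv2.INTER_CUBIC))
E
python3 - <<'E'
from h import *
t=np.load("top0.npz")
f=1.5625
for n,u,v,z in [("trip",412,312,.13),("run",367,305,.13),("spare",321,308,.13),("rocker",559,351,.09),("knob",593,351,.09),("tin",488,220,.04),("c00",292,369,.058),("c01",438,377,.058),("c10",296,243,.122),("c11",446,250,.122),("pu fl",537,389,.055),("pu fr",611,387,.055),("pu bl",537,290,.096),("pu br",609,288,.096)]:
    print(n,atz(t,(u/f,v/f),z).round(4))
for a in (0,np.pi/2,-np.pi/2,np.pi):
  for p in ([.5,-.1,.40],[.50,-.3,.36]):
    print(a,p,r.ik(p,rot(0,0,a)))
E
```

```text
trip [0.5107 0.0133 0.13  ]
run [0.5244 0.0975 0.13  ]
spare [0.519  0.1834 0.13  ]
rocker [ 0.4401 -0.2717  0.09  ]
knob [ 0.4397 -0.3378  0.09  ]
tin [ 0.7227 -0.1552  0.04  ]
c00 [0.411  0.2458 0.058 ]
c01 [ 0.3936 -0.0399  0.058 ]
c10 [0.6479 0.2346 0.122 ]
c11 [ 0.6333 -0.0546  0.122 ]
pu fl [ 0.3691 -0.2345  0.055 ]
pu fr [ 0.372  -0.3815  0.055 ]
pu bl [ 0.5593 -0.2343  0.096 ]
pu br [ 0.5628 -0.3769  0.096 ]
0 [0.5, -0.1, 0.4] [ 0.51602052  0.11952261 -0.44557978  1.66180392  0.05244478  1.37210733
 -1.50793827]
0 [0.5, -0.3, 0.36] [ 0.59627056  0.24561083 -0.16030471  1.58763742  0.04016353  1.31157058
 -1.14039837]
1.5707963267948966 [0.5, -0.1, 0.4] None
1.5707963267948966 [0.5, -0.3, 0.36] [ 0.39478074  0.23627254  0.09129173  1.59955199 -0.02210772  1.30677759
 -2.65227288]
-1.5707963267948966 [0.5, -0.1, 0.4] [ 0.69091861  0.14049046 -0.64727554  1.65344683  0.0861652   1.37650951
  0.03172419]
-1.5707963267948966 [0.5, -0.3, 0.36] [ 0.8254858   0.27271672 -0.45356979  1.57428447  0.12205029  1.32278948
  0.35647492]
3.141592653589793 [0.5, -0.1, 0.4] [ 0.83108558  0.16490888 -0.8162824   1.64729307  0.12207201  1.38218292
  1.56942046]
3.141592653589793 [0.5, -0.3, 0.36] [ 1.02637203  0.31847694 -0.72773932  1.56329464  0.21551304  1.34213917
  1.8453879 ]
```

Run:
```python
from h import *
r.grasp(20)
for n,p in [("pu",[.42,-.29,.30]),("con",[.46,.04,.34])]:
    r.move_ptp(p,rot(0,0,-np.pi/2))
    c=imaging.read_camera("wrist"); np.savez(f"w_{n}.npz",**c)
    crop(c,0,0,512,384,1.5625,f"w_{n}")
    E=c["extrinsics"];print((-E[:3,:3].T@E[:3,3]).round(3),E[2,:3].round(3),sensors.get_state()["clock"],r.ik([.43,-.27,.12],rot(-.45,0,-np.pi/2)),r.ik([.43,-.27,.12],rot(-.45,0,0)))
s=sensors.get_state();print(s["tool_pos"],s["ft_force"],s["gripper_width"])
```

```text
[ 0.419 -0.226  0.432] [-0.001 -0.261 -0.965] 2.3917 [ 1.14063318  0.31689947 -0.59378529  2.26282018 -0.30652349  0.24858218
  0.88729842] [ 0.99304263  0.29004461 -0.42117698  2.2701561  -0.53308534  0.26719406
 -0.46914222]
[0.46  0.104 0.472] [-0.001 -0.261 -0.965] 3.7083 [ 1.20744202  0.33319542 -0.67353426  2.25968067 -0.17878275  0.24399056
  0.76613363] [ 1.06701097  0.30212213 -0.50719725  2.26641738 -0.42827172  0.25674746
 -0.56820349]
[0.46027996 0.03815876 0.33964106] [-0.79281746 -0.84732676 -0.5571375 ] 0.0007525081345676969
```

View pics/w_pu.png

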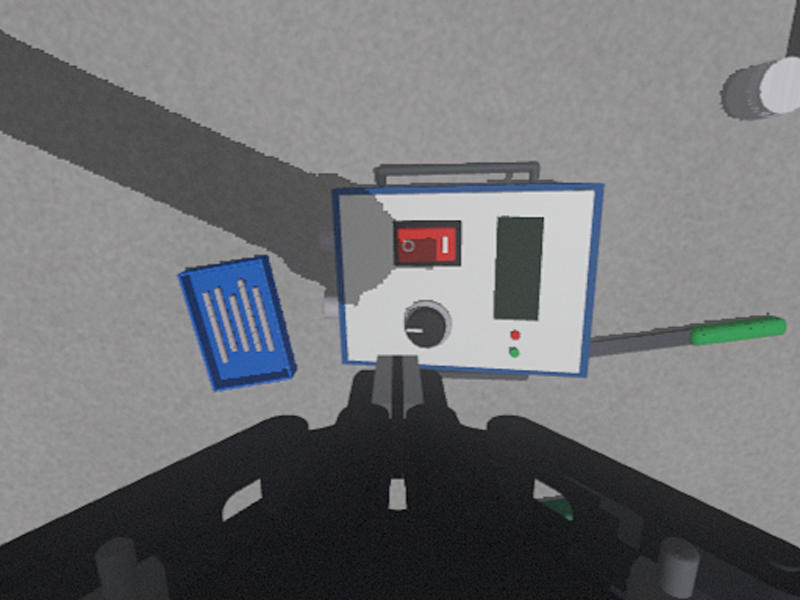

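View pics/w_con.png

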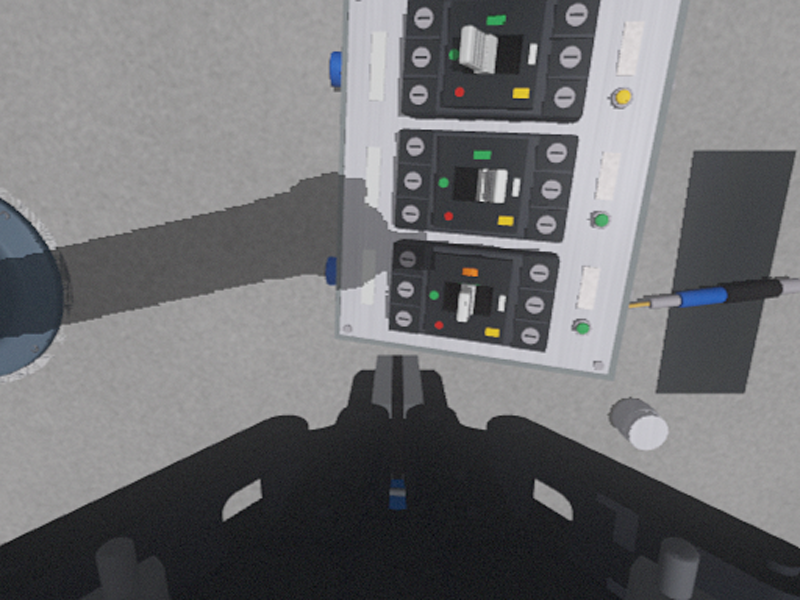

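The unit's panel corners are at (332,188), (603,184), (587,376), (343,364), with the rocker centre at about (427,243), ON. The tripped breaker's case corners are at (395,241), (560,253), (547,351), (389,331), its orange flag at (470,272), and its lever is near (466,300).

```bash
cat > fit.py <<'E'
from h import *
from scipy.optimize import least_squares
f=1.5625
T,P,C=[np.load(n) for n in("top0.npz","w_pu.npz","w_con.npz")]
T,P,C=[{k:c[k] for k in c} for c in(T,P,C)]
def rz(a): return R.from_euler('z',a).as_matrix()
def solve(obs,n):
    fun=lambda q:np.concatenate([proj(c,rz(q[2])@np.array(l)+[q[0],q[1],0])-np.array(uv)/f for c,l,uv in obs])
    s=least_squares(fun,n,loss='soft_l1');print("pose",s.x.round(4),"res px",s.fun.round(1));return s.x
pu=[(P,(-.1,.075,.055),(332,188)),(P,(.1,.075,.096),(603,184)),(P,(.1,-.075,.096),(587,376)),(P,(-.1,-.075,.055),(343,364)),
 (T,(-.1,.075,.055),(537,389)),(T,(-.1,-.075,.055),(611,387))]
PU=solve(pu,[.466,-.306,0])
co=[(T,(-.12,.15,.058),(291,370)),(T,(-.12,-.15,.058),(438,377)),(T,(.12,.15,.122),(296,242)),(T,(.12,-.15,.122),(446,250)),
 (C,(-.12,-.15,.058),(337,338)),(C,(.12,-.15,.122),(612,378))]
CO=solve(co,[.52,.096,-.05])
def onplane(c,uv,pose,h0,slope,off):
    M=rz(pose[2]);n=M@[-np.sin(slope),0,np.cos(slope)]
    p0=np.array([pose[0],pose[1],h0])+n*off
    o,d=ray(c,np.array(uv)/f);p=o+d*(n@(p0-o))/(n@d)
    loc=M.T@(p-[pose[0],pose[1],0]);return p,loc
for n,uv,off in [("rocker",(427,243),.012),("rk near",(396,244),.010),("rk far",(459,243),.010),("knob",(426,327),.02)]:
    print(n,*[x.round(4) for x in onplane(P,uv,PU,.0755,.2,off)])
for n,uv,off in [("caseNL",(395,241),.028),("FL",(560,253),.028),("FR",(547,351),.028),("NR",(389,331),.028),("flag",(470,272),.036),("leverbase",(466,301),.036),("levertip",(466,304),.064)]:
    print(n,*[x.round(4) for x in onplane(C,uv,CO,.090,.26,off)])
crop(C,240,140,380,240,5.7,"c1")
E
python3 fit.py
```

```text
pose [ 0.4686 -0.3065  0.0215] res px [-0.3  0.5  1.2 -0.9  0.3  0.9 -0.5 -0.4 -0.2  0.7  0.8  0.6]
pose [ 0.5246  0.0995 -0.047 ] res px [-2.4 -0.9  1.5 -1.3 -3.  -0.5  0.4 -1.3 -3.1  1.  -0.3 -0.3]
rocker [ 0.4421 -0.2736  0.0825] [-0.0258  0.0335  0.0825]
rk near [ 0.4184 -0.2752  0.0757] [-0.0495  0.0324  0.0757]
rk far [ 0.4661 -0.2734  0.0853] [-0.0017  0.0332  0.0853]
knob [ 0.4416 -0.3385  0.0903] [-0.0277 -0.0314  0.0903]
caseNL [0.4584 0.0552 0.102 ] [-0.064  -0.0474  0.102 ]
FL [0.5809 0.0501 0.1346] [ 0.0586 -0.0467  0.1346]
FR [ 0.5776 -0.0274  0.1346] [ 0.0589 -0.1243  0.1346]
NR [ 0.4529 -0.0216  0.1015] [-0.0659 -0.1243  0.1015]
flag [0.5161 0.0343 0.1258] [-0.0054 -0.0656  0.1258]
leverbase [0.5139 0.0111 0.1255] [-0.0065 -0.0888  0.1255]
levertip [0.5097 0.0163 0.1533] [-0.011  -0.0838  0.1533]
```

View pics/c1.png

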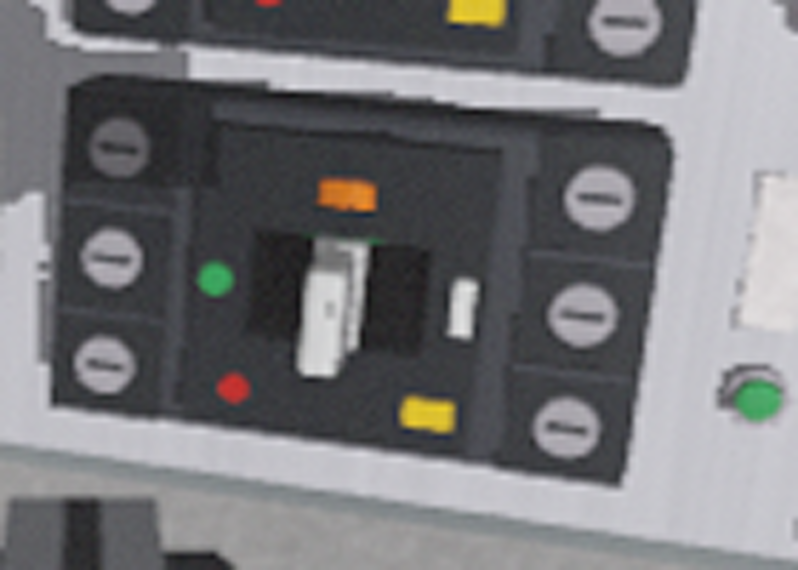

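Measurements agree with the given sizes: rocker to knob about 65 mm, case 127x77 mm, lever at -86 mm in the row. Starting with the rocker.

```bash
cat >> h.py <<'E'
def F(base=0): return sensors.get_state()["ft_force"]-base
def push(p0,d,dist,step,stop,o=None,base=0,rate=.03,log=1):
    """advance TCP from p0 along d in steps until reaction along -d exceeds stop; returns travelled"""
    s=0;L=[]
    while s<dist:
        s+=step;r.move_linear(p0+d*s,o,rate=rate)
        f=-F(base)@d;L.append((round(s*1e3,1),round(float(f),1)))
        if f>stop:break
    if log:print(L,sensors.get_state()["clock"])
    return s
E
cat > rk.py <<'E'
from h import *
c=np.array([.4421,-.2736,.0825]);yaw=.0215
Rz=R.from_euler('z',yaw);ex=Rz.apply([np.cos(.2),0,np.sin(.2)]);n=Rz.apply([-np.sin(.2),0,np.cos(.2)])
o=rot(-.40,yaw,0);M=R.from_rotvec(o).as_matrix()
def tcp(P): return P-.011*M[:,2]+.011*M[:,0]   # near bottom edge at P
hi=tcp(c-.017*ex+.06*n);st=tcp(c-.017*ex+.010*n)
print(M.round(2).tolist(),hi,r.ik(hi,o),r.ik(tcp(c-.017*ex-.005*n),o))
r.move_linear([.46,.04,.36]);r.move_ptp(hi,o);r.move_linear(st,rate=.08);r.pause(.2)
b=F();print(b,sensors.get_state()["clock"])
push(st,-n,.018,.001,10,base=b)
E
python3 rk.py
```

```text
[[0.92, 0.02, 0.39], [0.02, -1.0, 0.01], [0.39, 0.0, -0.92]] [ 0.41937203 -0.27408873  0.15234189] [ 1.02911564  0.22792406 -0.44310408  2.22358999 -0.34831519  0.40730205
 -0.63778924] [ 1.02424142  0.37297074 -0.48142529  2.25150257 -0.25735231  0.23427393
 -0.70876809]
[ 0.25099213 -0.70109239  0.18347552] 6.3833
[(1.0, 0.5), (2.0, -0.6), (3.0, -0.8), (4.0, -0.3), (5.0, -0.1), (6.0, -0.2), (7.0, 0.2), (8.0, 0.0), (9.0, 6.1), (10.0, 4.1), (11.0, 0.7), (12.0, 0.4), (13.0, 3.6), (14.0, 16.8)] 9.8833
```

Felt the rocker snap over at about 6 N and reach its stop. I'll retreat, check it, and go behind the tripped lever.

```bash
cat > lev.py <<'E'
from h import *
c=np.array([.5155,.0143,.1257]);yaw=-.047
Rz=R.from_euler('z',yaw);ex=Rz.apply([np.cos(.26),0,np.sin(.26)]);n=Rz.apply([-np.sin(.26),0,np.cos(.26)])
o=rot(-.26,yaw,0)
def tcp(x,h,side): # finger face (side -1: facing robot, +1: facing away) at x up the slope, tip h above escutcheon
    return c+(x-side*.011)*ex+(h+.011)*n
E
python3 - <<'E'
from lev import *
s=sensors.get_state();M=R.from_rotvec(s["ee_rot"]).as_matrix()
p=np.array(s["tool_pos"]);r.move_linear(p-.10*M[:,2],rate=.15)
r.move_ptp([.42,-.29,.30],rot(0,0,-np.pi/2))
w=imaging.read_camera("wrist");crop(w,200,100,400,250,4,"w_rk")
r.move_ptp(tcp(.018,.10,-1),o);r.move_linear(tcp(.018,.035,-1),rate=.1)
w=imaging.read_camera("wrist");crop(w,0,0,512,384,1.5,"w_lv");t=imaging.read_camera("scene");crop(t,200,160,340,260,4,"s_lv")
print(sensors.get_state()["clock"],F(),r.ik(tcp(-.03,.009,-1),o),r.ik(tcp(-.04,.014,1),o))
E
python3 -c "
import cv2,numpy as np
a=cv2.imread('pics/w_rk.png')[:,:,:];b=cv2.imread('pics/s_lv.png')
a=cv2.resize(a,(400,300));b=cv2.resize(b,(400,300));w=cv2.imread('pics/w_lv.png')
w=cv2.resize(w[:, :],(400,300));cv2.imwrite('pics/m1.png',np.vstack([np.hstack([a,b]),np.hstack([w,w*0])]))"
```

```text
14.5917 [-1.12616327  0.13969802  0.02448262] [ 0.38441014  0.2567828  -0.60236232  2.20535254  0.43011392  0.50538027
 -2.15725876] [ 0.39688551  0.2122499  -0.61788121  2.27252825  0.41210493  0.47412672
 -2.15980906]
```

View pics/m1.png

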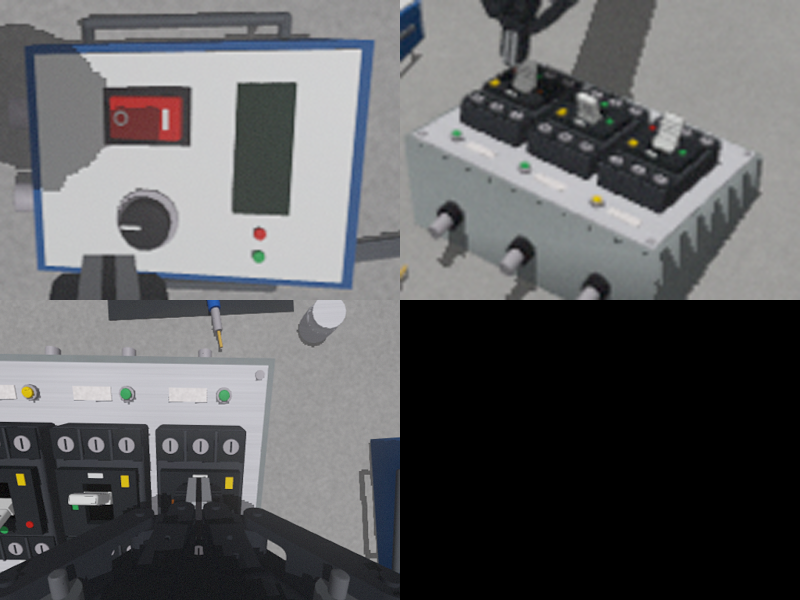

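Rocker near end is pressed and the felt profile matches. The finger is centred on the tripped breaker, up-slope of the lever. Descending with force monitoring, then pushing toward OFF in small steps.

Run:
```python
from lev import *
b=F()
push(tcp(.018,.035,-1),-n,.0259,.0065,4,base=b,rate=.05)
print(sensors.get_state()["tool_pos"]-tcp(.018,.009,-1))
st=tcp(.018,.009,-1);b=F()
s=push(st,-ex,.018,.002,7,base=b,rate=.04)
```

```text
[(6.5, -0.4), (13.0, -0.3), (19.5, 0.1), (26.0, -0.4)] 15.725
[-1.97199041e-04 -4.23994066e-05 -4.42637222e-04]
[(2.0, 1.2), (4.0, -0.0), (6.0, 0.7), (8.0, 0.2), (10.0, 0.0), (12.0, 0.1), (14.0, -0.0), (16.0, 0.7), (18.0, 4.8)] 17.975
```

Run:
```python
from lev import *
st=tcp(.018,.009,-1);b=np.array([-1.1,.1,0.])
s=.018;L=[];f=0
while s<.056:
    s+=.0003 if f>6 else .0007 if s>.026 else .001
    r.move_linear(st-ex*s,rate=.02);f=float(F(b)@ex);L.append((round(s*1e3,1),round(f,1)))
    if f>12:break
print(L,sensors.get_state()["clock"])
```

```text
[(19.0, 5.8), (20.0, 2.9), (21.0, 0.5), (22.0, 1.1), (23.0, 1.7), (24.0, 0.6), (25.0, 2.3), (26.0, 2.6), (26.7, 2.4), (27.4, 4.1), (28.1, 6.1), (28.4, 6.2), (28.7, 6.8), (29.0, 8.1), (29.3, 6.9), (29.6, 8.0), (29.9, 8.2), (30.2, 7.9), (30.5, 8.3), (30.8, 8.6), (31.1, 9.9), (31.4, 9.6), (31.7, 11.1), (32.0, 10.6), (32.3, 10.9), (32.6, 10.8), (32.9, 11.3), (33.2, 11.6), (33.5, 12.8)] 25.225
```

Run:
```python
from lev import *
b=np.array([-1.1,.1,0.])
r.pause(.1);s=sensors.get_state();f=s["ft_force"]-b;print(f,f@ex,f@n,s["ft_torque"],s["tool_pos"],s["tool_pos"]-(tcp(.018,.009,-1)-.0335*ex))
a=imaging.read_camera("scene");crop(a,205,165,335,255,4.6,"s2");print(proj(a,c),proj(a,c+.028*n))
w=imaging.read_camera("wrist");crop(w,200,230,330,340,4.6,"w2")
import cv2
A=cv2.imread("pics/s2.png");B=cv2.imread("pics/w2.png");k=400
cv2.imwrite("pics/m2.png",np.vstack([cv2.resize(A,(598,300)),cv2.resize(B[:,:],(598,300))]))
```

```text
[12.22079075 -2.81963043  2.55808518] 12.582663258667848 -0.7002067957114821 [-0.40315205 -2.19589845 -0.07767794] [0.51078512 0.01481092 0.14649474] [4.76500622e-03 6.50339949e-05 2.62380335e-03]
[242.69183736 187.88812626] [243.68585098 179.74401612]
```

View pics/m2.png

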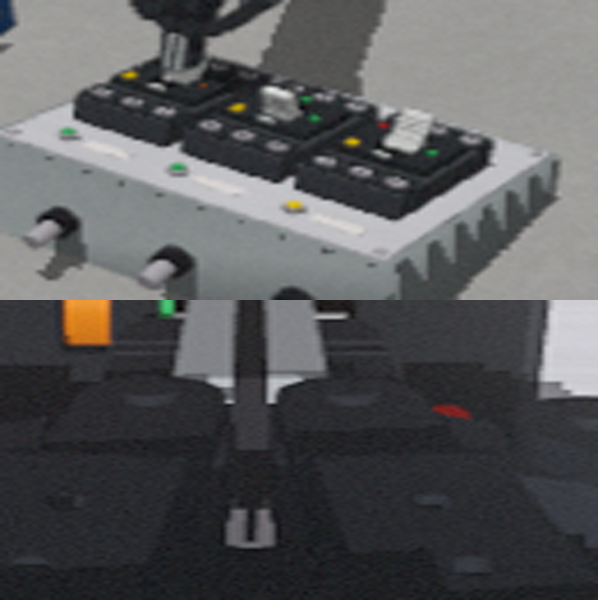

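The arm is compliant: it lags the command by 5 mm at 12.6 N, so the lever is really only at about -0.3 rad and the flag is still orange. I'll ease off, raise the contact toward the tip, and push again, tracking the actual position.

```bash
cat > p2.py <<'E'
from lev import *
import sys
h,s,end,lim=map(float,sys.argv[1:5])
b=np.array([-1.1,.1,0.])
r.move_linear(tcp(.018-s,h,-1),rate=.03);L=[];f=0;pk=0
while s<end:
    s+=.0005 if f<12 else .0003
    r.move_linear(tcp(.018-s,h,-1),rate=.02);q=sensors.get_state();f=float((q["ft_force"]-b)@ex)
    x=(q["tool_pos"]-c)@ex-.011;L.append((round(s*1e3,1),round(x*1e3,1),round(f,1)))
    if f>lim or (pk-f>2.5 and f>0 and pk>8):break
    pk=max(pk,f)
print(L,q["clock"],(q["tool_pos"]-c)@n-.011, R.from_rotvec(q["ee_rot"]).as_matrix()[:,2]@-n)
E
python3 - <<'E'
from lev import *
r.move_linear(tcp(.018-.027,.009,-1),rate=.03)
E
python3 p2.py .015 .0275 .042 15.5
```

```text
[(28.0, np.float64(-10.7), 1.2), (28.5, np.float64(-10.7), 0.4), (29.0, np.float64(-11.0), 1.9), (29.5, np.float64(-11.1), 3.2), (30.0, np.float64(-11.4), 3.3), (30.5, np.float64(-11.7), 5.1), (31.0, np.float64(-12.0), 6.0), (31.5, np.float64(-12.1), 6.9), (32.0, np.float64(-12.3), 7.2), (32.5, np.float64(-12.4), 7.8), (33.0, np.float64(-12.5), 8.6), (33.5, np.float64(-12.7), 9.7), (34.0, np.float64(-12.8), 9.1), (34.5, np.float64(-12.9), 10.1), (35.0, np.float64(-13.1), 9.8), (35.5, np.float64(-13.3), 11.3), (36.0, np.float64(-13.4), 13.1), (36.3, np.float64(-13.5), 11.7), (36.8, np.float64(-14.8), 9.1)] 30.8917 0.016088760587958557 0.9999681254811514
```

The latch is giving: force fell from 13 to 9 N as the lever moved on. I'll continue to the solid stop.

```bash
sed -i 's/ or (pk-f>2.5 and f>0 and pk>8)//' p2.py; python3 p2.py .015 .0368 .046 14.5
```

```text
[(37.3, np.float64(-18.0), 7.0), (37.8, np.float64(-18.2), 8.7), (38.3, np.float64(-18.3), 8.3), (38.8, np.float64(-18.5), 8.7), (39.3, np.float64(-18.6), 10.8), (39.8, np.float64(-18.8), 9.6), (40.3, np.float64(-18.9), 11.1), (40.8, np.float64(-19.0), 10.5), (41.3, np.float64(-19.2), 11.4), (41.8, np.float64(-19.4), 12.2), (42.1, np.float64(-19.4), 12.7), (42.4, np.float64(-19.5), 13.7), (42.7, np.float64(-19.6), 12.3), (43.0, np.float64(-19.7), 12.8), (43.3, np.float64(-19.7), 12.8), (43.6, np.float64(-19.9), 13.2), (43.9, np.float64(-20.0), 14.4), (44.2, np.float64(-20.1), 15.1)] 35.6417 0.01663104693118642 0.9999243546894344
```

Run:
```python
from lev import *
w=imaging.read_camera("wrist");crop(w,200,210,330,340,4.6,"w3")
```

```text
(no output)
```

View pics/w3.png

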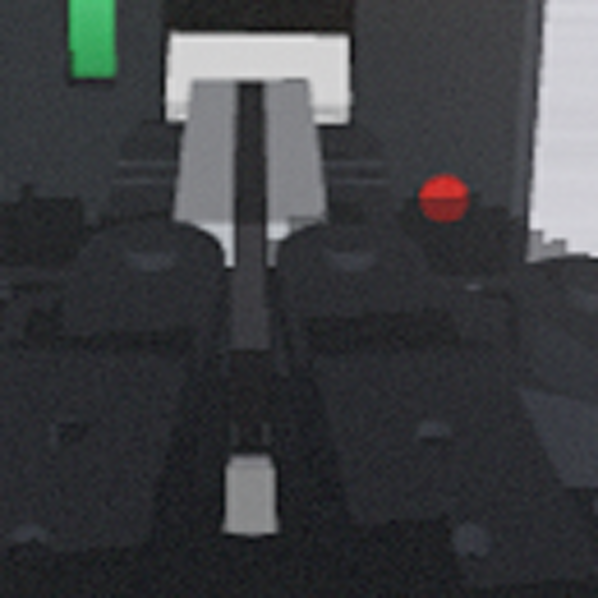

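Flag is green, so the breaker is reset on its stop. Now I'll back off, go round to the robot side and throw it ON.

Run:
```python
from lev import *
r.move_linear(tcp(-.008,.016,-1),rate=.06)
r.move_linear(tcp(-.008,.060,-1),rate=.15)
r.move_linear(tcp(-.038,.060,1),rate=.15)
r.move_linear(tcp(-.038,.014,1),rate=.1);r.pause(.15)
b=F();print(b,sensors.get_state()["clock"])
x=-.038;L=[]
while x<.024:
    x+=.002 if x<-.002 else .001
    r.move_linear(tcp(x,.014,1),rate=.04);q=sensors.get_state();f=float(-(q["ft_force"]-b)@ex)
    a=(q["tool_pos"]-c)@ex+.011;L.append((round(x*1e3,1),round(float(a)*1e3,1),round(f,1)))
    if f>11:break
print(L,q["clock"])
```

```text
[-0.23652371  0.30805844  0.29270397] 37.8417
[(-36.0, -35.5, 0.8), (-34.0, -33.8, -0.4), (-32.0, -31.8, -0.1), (-30.0, -29.8, -0.4), (-28.0, -27.8, 0.5), (-26.0, -26.1, 0.6), (-24.0, -23.8, -0.4), (-22.0, -21.6, -0.2), (-20.0, -19.6, -0.1), (-18.0, -17.7, -0.0), (-16.0, -16.9, 3.8), (-14.0, -15.5, 5.1), (-12.0, -11.4, 0.8), (-10.0, -9.0, -0.1), (-8.0, -7.6, 0.1), (-6.0, -5.8, 0.8), (-4.0, -4.0, -0.2), (-2.0, -3.4, 5.1), (-1.0, -2.8, 4.6), (0.0, -0.5, 2.0), (1.0, 2.3, -0.1), (2.0, 2.5, -0.6), (3.0, 3.1, 0.4), (4.0, 4.1, -0.8), (5.0, 5.1, 0.9), (6.0, 6.1, -0.2), (7.0, 6.9, -0.6), (8.0, 7.9, -0.2), (9.0, 8.1, 3.5), (10.0, 8.2, 5.7), (11.0, 8.3, 7.8), (12.0, 8.4, 9.2), (13.0, 8.5, 11.5)] 46.0917
```

Both detents were passed, and there is a solid ON stop at about +8 mm as predicted. Retreating and checking.

Run:
```python
from lev import *
import cv2
r.move_linear(tcp(-.008,.016,1),rate=.08)
r.move_linear(tcp(-.008,.10,1),rate=.2)
r.move_ptp([.46,-.14,.36],rot(0,0,-np.pi/2));r.pause(.3)
w=imaging.read_camera("wrist");t=imaging.read_camera("scene");print(sensors.get_state()["clock"],w["extrinsics"][:3,3])
crop(w,0,0,512,384,1,"w4");crop(t,130,140,340,270,2,"s4")
A=cv2.resize(w["image"][:,:,::-1],(800,600))[:330];B=cv2.resize(t["image"][140:270,130:340,::-1],(436,270),interpolation=cv2.INTER_CUBIC);c0=np.load("scene0.npz")["image"][140:200,150:210,::-1]
D=cv2.resize(np.hstack([c0,t["image"][140:200,150:210,::-1]]),(364,182));Z=np.zeros((270,364,3),np.uint8);Z[:182]=D
cv2.imwrite("pics/m4.png",np.vstack([A,np.hstack([B,Z])]))
```

```text
49.25 [-0.4598629  -0.1992116   0.45594626]
```

View pics/m4.png

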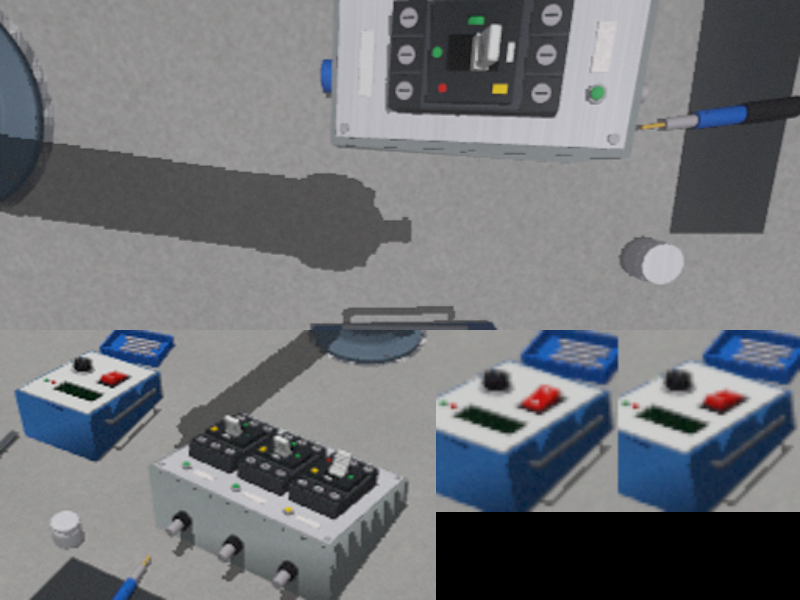

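The tripped breaker's flag is green and its lever stays ON (485,45). The other two levers are unchanged. The rocker clearly changed between the before and after scene crops: its near end is now down, so it is OFF. Nothing else has moved.

```bash
python3 -c "
from plant import r
print(r.hand_in())"
```

```text
the job is handed in; nothing more can be done
None
```

The job is handed in: I rocked the spindle's power switch off, pushed the tripped breaker past its latch to the stop (measured peak about 15 N, flag now green), then threw it on, where it stays; in the last pictures the other two levers and the bench items in view had not moved.

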